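# Stock the empty bay of the spindle rack and press its label holder home

### The job

Slide the plain steel sleeve lying on the bench down over the empty post of the little three-post rack until it sits flat on the wooden deck, and let go of it. Then take the label holder from the slotted wooden block, push its tongue down behind the front lip of that same bay's rail, centred on the post with the label facing out (away from you), until it bottoms firmly, and finish while still holding it pressed home, so that I can drive its screws. Leave the stocked bays and everything else on the bench where they are.

Things in the scene. Friction and masses are not known exactly. Their poses are not given: they have to be found in the camera images.
- sleeve_mid (a point): Centre (half-way up) of the plain steel sleeve that lies flat on the bench, bore upright: a tube 40 mm outside, 21 mm bore, 26 mm high, 0.18 kg or so. It has no flange (the dark flanged collar on the bench is another thing).
- post_foot (a point): Where the axis of the one empty post meets the top of the wooden deck (40 mm above the bench). The fixed steel post, 18 mm thick, rises 40 mm above this point; its top 5 mm tapers to 11 mm. z points up, x straight out to the rack's front (its label rail, away from the robot), y along the rack. Posts stand 110 mm apart along y, the empty one at any of the three places.
- rail_seat (a point): Middle of the floor of the empty bay's label rail, where the middle of the tongue's lower edge belongs: 66 mm in front (+x) of the post axis, 20 mm below the deck's top; axes as post_foot. The rail is an upward-open channel along y, 106 mm long. Its lip's inner face is 3.5 mm in front of this point, upright to 16 mm above it, then flared outward to a rim 21 mm above and 8 mm in front.
- holder_mid (a point): Centre (half-way up) of the grey label holder, a stiff plate 60 mm wide (y) and 66 mm high (z), x pointing out of its paper label. The upper 42 mm are 8 mm thick: grip there across the thickness, some 14 mm above this centre. The lower 24 mm are the tongue, 4 mm thick with a rounded lower edge. About 40 g. It starts upright, 16 mm deep in the block's 5 mm slot, label away from the robot.
- holder_foot (a point): Middle of the lower edge of the holder's tongue, 33 mm below holder_mid; axes as for holder_mid.
- holder_label (a point): Point on the face of the holder's paper label, 4 mm in front (+x) of its middle plane, 12 mm above holder_mid.
- sleeve: The plain steel sleeve itself; origin at the centre of its underside.
- holder: The label holder itself; origin at the middle of its tongue's lower edge. Once home, some 10 to 20 N downward holds it well pressed.
- rail_floor: Floor strip of the rail, on which the tongue stops hard; fixed; origin 10 mm below and 2.25 mm behind rail_seat. Behind the tongue a sprung steel leaf, sloping back from 12 to 21 mm above the floor, presses it towards the lip with 3 to 6 N. The tongue enters with its middle 2.5 mm behind to 4 mm in front of rail_seat, then takes 3 to 12 N of push over the last 15 mm or so.
- block: Fixed dark wooden block, 50 x 90 x 30 mm, with one slot along its y in which the holder stands; origin under its centre.
- stock_b: Sleeve on a stocked post, 34 mm outside, 30 mm high; origin at the centre of its underside. Leave alone.
- stock_c: Sleeve on the other stocked post, 48 mm outside, 18 mm high; origin at the centre of its underside. Leave alone.
- jar: Glass jar with steel lid, 52 mm across, 55 mm high; origin under its centre. Leave alone.
- collar: Dark flanged collar lying on the bench, flange 54 mm across, hub 30 mm, 22 mm high; origin under its centre. Leave alone.
- oil: Small grey plastic bottle, 44 mm across, 120 mm high; origin under its centre. Leave alone.
- driver: Screwdriver, 190 mm long, lying beyond the rack. Leave alone.
- offcut: Flat wood offcut, 50 x 140 x 19 mm, beyond the rack; origin under its centre. Leave alone.
- tin: Tin with pencils, 76 mm across, 100 mm high, 180 mm with the pencils; origin under its centre. Leave alone.
Not all that is in view belongs to the job. What is shaped like the holder but blue is not meant.

How it is judged:
On the way, in this order (a step that is already met when the one before it is completed fails the run):
1. the sleeve sits flat on the deck over the empty post, let go (horizontal distance between sleeve_mid and post_foot below 0.004 m and z of sleeve_mid in the frame of post_foot between 0.0105 and 0.0155 m and contact force between the fingers and sleeve below 0.1 N), for 0.2 s.
2. the holder's tongue is home behind the lip, pressed on the rail floor (z of holder_foot in the frame of rail_seat between -0.003 and 0.002 m and x of holder_foot in the frame of rail_seat between -0.004 and 0.004 m and y of holder_foot in the frame of rail_seat between -0.01 and 0.01 m and angle between holder_mid's own z axis and vertical below 0.1 rad and x of holder_label in the frame of rail_seat above 0.001 m and contact force between holder and rail_floor above 3 N and contact force between the fingers and holder above 1 N), for 0.2 s.
At the end, for the whole second after the job is handed in: Sleeve flat on the deck over the empty post (4 mm sideways, 2.5 mm in height), let go; holder upright (0.1 rad), label outward, within 10 mm of that bay's middle, foot within 2 mm of the rail floor behind the lip and still pressed on it by the fingers with over 3 N (all of step 1 and all of step 2 and linear speed of holder below 0.02 m/s); the arm keeps its last pose, push and grip.
It fails at once if a bystander or a stocked sleeve is moved by more than 30 mm (distance of any of stock_b, stock_c, jar, collar, oil, driver, offcut, tin from where it was at the start of the episode above 0.03 m).
It also fails if it takes over 51 s, if anything falls off the work surface, if the arm or the gripper's body presses on something with over 40 N, if the wrist force passes 120 N, or if a joint passes its speed limit or range.

### The arm

A 6-joint arm with a two-finger parallel gripper is mounted at the origin on the work surface. World frame = base frame: x ahead of the robot, y to its left, z up, the work surface at z = 0. Lengths are in m, angles in rad, forces in N, time in s.
With the tool pointing down it reaches from about 0.3 to 0.775 m from the base axis. Payload 14.6 kg.
Tool frame: the origin (TCP) lies on the centre line of the jaws, within the pads' length; the fingertips stand 17 mm ahead of it and the grasp point (between the pads) lies 2 mm behind it; z points along the fingers, x is the direction in which the jaws open and shut, and the axes are right-handed (so a half turn about z gives the same grasp; the last joint's range is limited). The gripper opens to 94 mm and grips with 3 to 60 N. Pads are 16 mm wide; open, the fingers measure 119 mm over their backs; the gripper's body (75 mm by 177 mm) begins 78 mm behind the grasp point.
Start: joints at [1.222, 0.3, 1.521, -0, 1.321, -0.067], TCP at [0.153, 0.528, 0.222] pointing down, gripper open.
Joint ranges: [-3.03, 3.03], [-0.79, 2.21], [0.23, 2.52], [-1.04, 4.18], [0, 3.07], [-2.55, 2.55]. Speed limits (rad/s): [2.22, 2.22, 2.57, 3.14, 3.14, 3.14].

### API

Orientations are given as [roll, pitch, yaw] about the fixed x, y, z axes, in that order (R = Rz(yaw) Ry(pitch) Rx(roll)).
In Python, from station import ctrl gives the robot as it stands. The module is installed in compiled form; this text tells all that it offers.
- The arm moves only by the tool drive_tool, never from a script. Its argument "increments" is a list of rows, each a list of 3 entries, a list of its own where there are three numbers: the turn, a rotation vector about the tool's x, y, z in degrees, then the shift along the tool's x, y, z in mm, then the opening, from 0 (shut) to 1 (fully open). In form: [[[ax, ay, az], [dx, dy, dz], hand], ...]. A call has 1 to 20 rows; each row shifts and turns the commanded pose from where the row before left it, along the tool's axes as they then stand; what a row does not reach is not made up. A row lasts 1/8 s, in which the tool goes at most 62.5 mm and 10.7 degrees, less where a joint would pass 70% of its speed; a pose out of reach is approached as far as the arm can. A call with a gripper value outside its range is refused whole. The fingers move at their own pace and stop on an object; "squeeze" is the grip in N (left out, the last holds). Time passes only in rows, so rows that do not move let the fingers close. It gives the time, the measured TCP pose, the force and the opening at its end, in the units of the state.
- ctrl.get_obs(): the state, without advancing time (a new reading comes with each control period).
- ctrl.camera(name): name is "scene" or "top"; returns the picture (480x640x3 uint8, red, green, blue); there is no depth.
- ctrl.calibration(name): a dict with "fx", "fy", "cx", "cy" (pixels), "rvec" (rotation vector, rad) and "tvec" (3), from world to camera coordinates, as OpenCV has them. Camera axes: x right, y down, z forward; pixel columns grow to the right and rows downward; lengths in m; the calibration is good to about 2 mm. A picture is of the moment at which its call begins. calibration takes no time and is no camera call.
- ctrl.hand_in(): hands the job in, once; it reports no verdict.
The state is a dict: "time_s": time; "qpos": joint angles; "joint_vel": joint speeds; "tau": joint torques, N m; "ee_pos": TCP position; "eef_rot": TCP orientation; "force": force on the tool from outside, world axes, zero at the start; "moment": the same for the moment, N m; "grip_width": finger opening in m.
Only numpy, scipy, OpenCV 4.12 (cv2) and the standard library are available. Lean on these libraries where they do the work, as an engineer would, in place of code of your own. Each camera call takes 0.05 s, during which the arm holds its last target.

## Working session

There is one attempt and no reset: what is moved stays moved. The work goes in short steps, Python scripts to look and compute and a tool call to move; the robot and the scene stay as the last step left them, time stands still between calls to the robot, and variables do not carry over. Pictures are saved under pics/ and viewed, and the job is handed in when it is done.

Besides the shell and the picture viewer there is one more tool, called after "Call:" by a JSON object that holds its "api" and its "payload". drive_tool: Moves the arm, as the interface text tells. Its arguments: {"type":"object","properties":{"increments":{"type":"array"},"squeeze":{"type":"number"}},"required":["increments"]}

```bash
mkdir -p pics
cat > h.py <<'E'
import numpy as np, cv2
from station import ctrl
def cal(n):
    c=ctrl.calibration(n);K=np.array([[c['fx'],0,c['cx']],[0,c['fy'],c['cy']],[0,0,1.]])
    R=cv2.Rodrigues(np.array(c['rvec'],float))[0];t=np.array(c['tvec'],float);return K,R,t
def ray(n,u,v):
    K,R,t=cal(n);d=R.T@np.linalg.inv(K)@np.array([u,v,1.]);return -R.T@t,d
def atz(n,u,v,z):
    o,d=ray(n,u,v);return o+d*(z-o[2])/d[2]
def proj(n,p):
    K,R,t=cal(n);q=K@(R@np.array(p,float)+t);return q[:2]/q[2]
def tri(a,b):
    A=[];y=[]
    M=np.zeros((3,3));r=np.zeros(3)
    for n,u,v in (a,b):
        o,d=ray(n,u,v);d=d/np.linalg.norm(d);P=np.eye(3)-np.outer(d,d);M+=P;r+=P@o
    return np.linalg.solve(M,r)
def crop(src,out,x0,y0,w,h,s):
    im=cv2.imread(src)[y0:y0+h,x0:x0+w];cv2.imwrite(out,cv2.resize(im,None,fx=s,fy=s,interpolation=cv2.INTER_CUBIC))
def snap(n,f):
    cv2.imwrite(f,cv2.cvtColor(ctrl.camera(n),cv2.COLOR_RGB2BGR))
E
python3 - <<'E'
from h import *
for n in('scene','top'):
    snap(n,f'pics/{n}0.png');K,R,t=cal(n);print(n,-R.T@t,R[2],K[0,0])
print(ctrl.get_obs())
E
```

```text
scene [ 1.20721767 -0.04359823  0.88409899] [-0.59782025  0.04669801 -0.80026886] 493.7693794938175
top [0.46041048 0.0345639  0.96254623] [ 0.13373745  0.00401298 -0.99100867] 483.86114437218566
{'time_s': 0.1, 'qpos': array([ 1.22240971e+00,  3.00377680e-01,  1.52147726e+00, -2.54684583e-05,
        1.32070794e+00, -6.66097857e-02]), 'joint_vel': array([ 0.00055861, -0.00271272, -0.00078321, -0.00016366,  0.00111586,
        0.00221341]), 'tau': array([ 2.26050843e-04, -5.32631850e+01, -3.53291309e+01,  7.08915596e-02,
        2.34729314e-02, -6.94954247e-05]), 'ee_pos': array([0.15287874, 0.52811327, 0.22198149]), 'eef_rot': array([-3.14155269e+00,  9.69714902e-04,  1.28902583e+00]), 'force': array([-0.18277213, -0.36861664, -0.01931367]), 'moment': array([-0.00097484,  0.01859457, -0.03209646]), 'grip_width': 0.09374415628511347}
```

View pics/scene0.png

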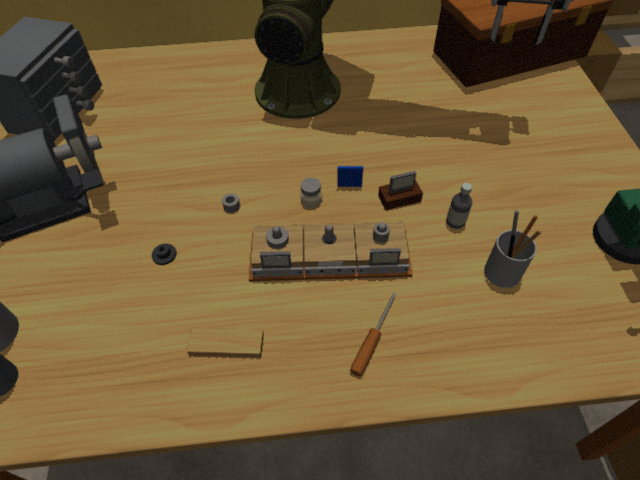

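View pics/top0.png

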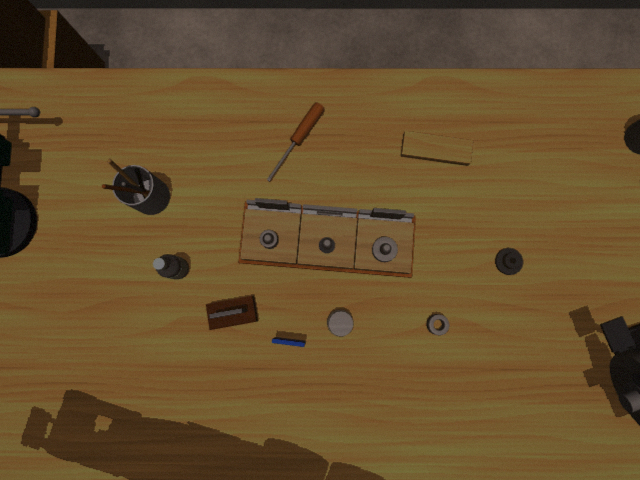

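The scene shows the empty post as the middle one (scene 329,234; top 327,243). The sleeve is at scene (231,203) / top (438,324), the dark collar is at (164,254), and the holder in its block is at scene (402,184) / top (231,313). The blue lookalike is at scene (350,176). I'll enlarge these.

Run:
```python
from h import *
crop('pics/top0.png','pics/t_rack.png',232,190,192,96,4)
crop('pics/top0.png','pics/t_blk.png',196,285,70,52,10)
crop('pics/top0.png','pics/t_slv.png',415,300,50,45,10)
crop('pics/scene0.png','pics/s_rack.png',240,215,180,75,4)
crop('pics/scene0.png','pics/s_blk.png',370,160,60,55,10)
crop('pics/scene0.png','pics/s_slv.png',210,185,45,35,10)
```

```text
(no output)
```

View pics/t_rack.png

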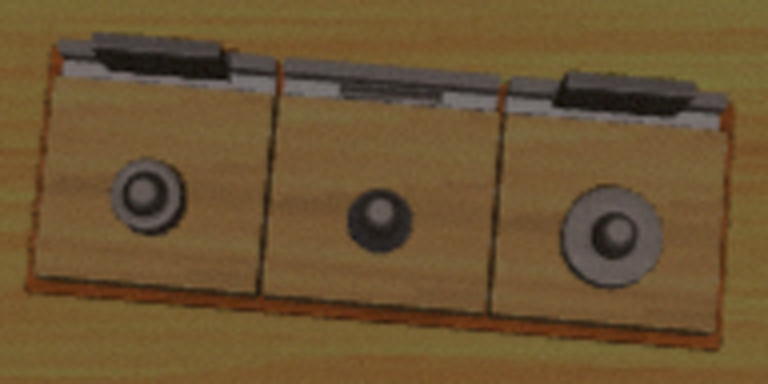

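View pics/t_blk.png

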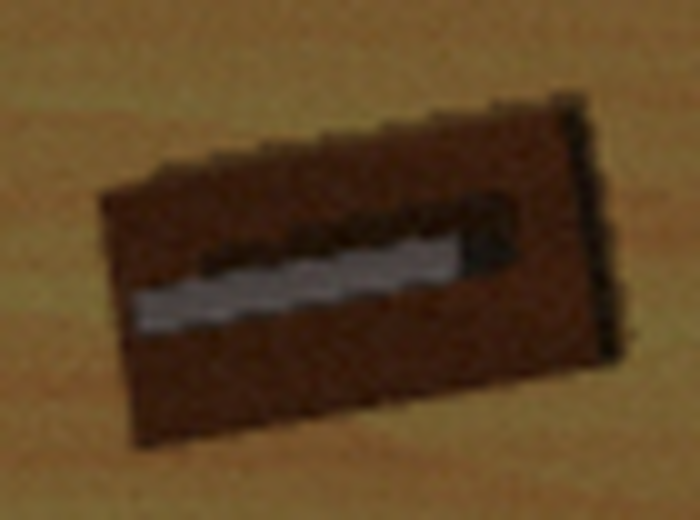

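View pics/t_slv.png

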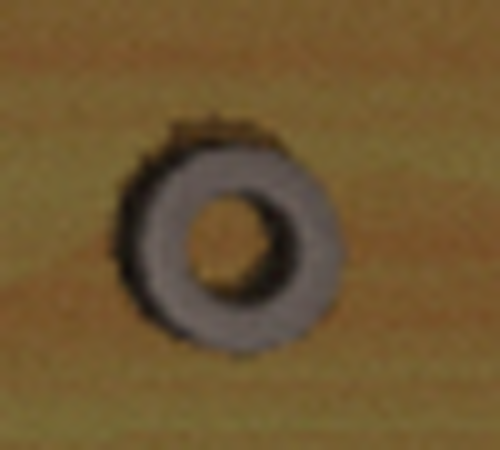

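View pics/s_rack.png

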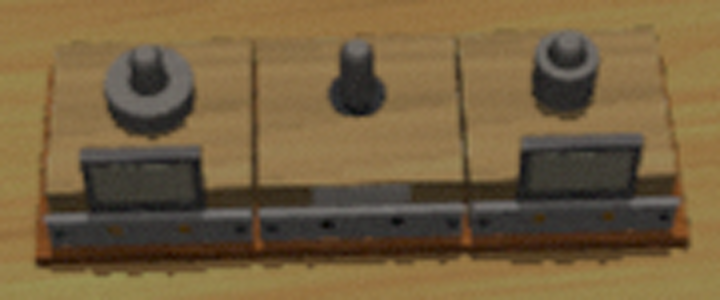

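View pics/s_blk.png

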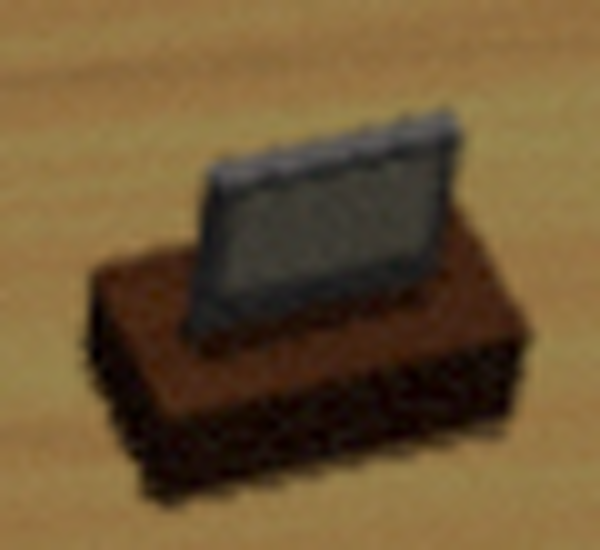

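View pics/s_slv.png

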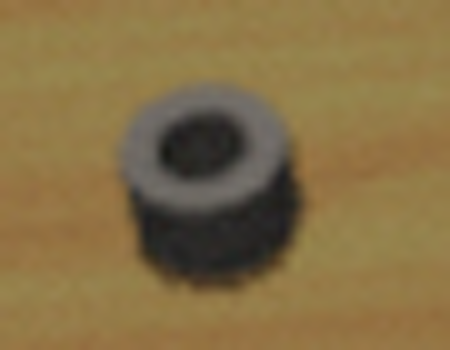

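Run:
```python
from h import *
np.set_printoptions(precision=4,suppress=True)
def c(n,x0,y0,s,u,v): return (n,x0+(u+.5)/s-.5,y0+(v+.5)/s-.5)
def both(name,a,b,z):
    print(name,'top@z',atz(*a,z)[:2],'scene@z',atz(*b,z)[:2],'tri',tri(a,b))
TR=lambda u,v:c('top',232,190,4,u,v); SR=lambda u,v:c('scene',240,215,4,u,v)
TB=lambda u,v:c('top',196,285,10,u,v); SB=lambda u,v:c('scene',370,160,10,u,v)
both('sleeve',c('top',415,300,10,243,247.5),c('scene',210,185,10,206,148),.026)
both('postM',TR(380,211),SR(357,46),.08)
both('postL',TR(145,191),SR(569,41),.08)
both('postR',TR(619,231),SR(148,54),.08)
both('holder',TB(299,284),SB(336,148),.08)
both('hL',TB(136,312),SB(457,121),.08)
both('hR',TB(461,256),SB(213,176),.08)
# block top corners z=.03
for p in [(100,193),(570,97),(135,447),(605,362)]: print('blk top',atz(*TB(*p),.03)[:2])
for p in [(95,270),(180,415),(527,335),(460,205)]: print('blk sc',atz(*SB(*p),.03)[:2])
# rail rim z=.041
for p in [(285,60),(500,78)]: print('rim?',atz(*TR(*p),.041)[:2])
for p in [(262,212),(463,205),(50,218),(677,201)]: print('rim sc',atz(*SR(*p),.041)[:2])
for p in [(50,75),(730,130),(720,333),(35,280)]: print('deck',atz(*TR(*p),.04)[:2])
for p in [(57,40),(655,32),(675,182),(50,192)]: print('decksc',atz(*SR(*p),.04)[:2])
```

```text
sleeve top@z [ 0.4207 -0.188 ] scene@z [ 0.4214 -0.189 ] tri [ 0.4206 -0.1887  0.025 ]
postM top@z [0.5709 0.0264] scene@z [0.5707 0.0254] tri [0.5708 0.0259 0.08  ]
postL top@z [0.58   0.1345] scene@z [0.5806 0.1352] tri [0.5801 0.135  0.0793]
postR top@z [ 0.5618 -0.0833] scene@z [ 0.563  -0.0831] tri [ 0.562  -0.0833  0.0787]
holder top@z [0.4422 0.2088] scene@z [0.4427 0.2086] tri [0.4422 0.2088 0.0795]
hL top@z [0.4372 0.2381] scene@z [0.4377 0.2373] tri [0.4371 0.2379 0.0794]
hR top@z [0.4473 0.1797] scene@z [0.4479 0.1795] tri [0.4473 0.1797 0.0794]
blk top [0.4583 0.2572]
blk top [0.4767 0.1677]
blk top [0.4106 0.249 ]
blk top [0.4267 0.16  ]
blk sc [0.4273 0.1602]
blk sc [0.4743 0.1716]
blk sc [0.4597 0.2557]
blk sc [0.4172 0.2495]
rim? [0.6495 0.0721]
rim? [ 0.6408 -0.0321]
rim sc [ 0.6421 -0.0321]
rim sc [0.6499 0.0708]
rim sc [ 0.6331 -0.1405]
rim sc [0.6603 0.1799]
deck [0.6421 0.1861]
deck [ 0.6156 -0.1429]
deck [ 0.5176 -0.1359]
deck [0.5423 0.191 ]
decksc [ 0.5152 -0.1343]
decksc [0.5488 0.1917]
decksc [0.6479 0.1816]
decksc [ 0.6161 -0.1403]
```

Everything agrees to about 1 mm:

| Item | Position (m) | Yaw |
|---|---|---|
| Sleeve | (0.421, -0.1885) | – |
| Post foot (middle) | (0.571, 0.0258, 0.040) | rack -4.8° |
| Rail seat | (0.637, 0.020, 0.020) | rack -4.8° |
| Holder | (0.442, 0.209), top at 0.08 | +10° |

The post spacing measures 109 mm. The plain steel tube at top (438,324) is the sleeve. The dark flanged part is the collar, and the grey plate in the block is the holder.

I'll turn the tool first.

Call:
{"api": "drive_tool", "payload": {"increments": [[[0,0,9.8],[0,0,0],1],[[0,0,9.8],[0,0,0],1],[[0,0,9.8],[0,0,0],1],[[0,0,9.8],[0,0,0],1],[[0,0,9.8],[0,0,0],1],[[0,0,9.8],[0,0,0],1],[[0,0,9.8],[0,0,0],1],[[0,0,9.8],[0,0,0],1],[[0,0,0.3],[50,0,0],1],[[0,0,0],[50,20,0],1],[[0,0,0],[50,40,0],1],[[0,0,0],[50,50,0],1],[[0,0,0],[50,50,0],1]], "squeeze": 20}}

```text
time_s: 1.72
ee_pos: [0.3778, 0.3599, 0.2222]
eef_rot: [3.141, 0.0, -0.084]
force: [1.1, 0.3, 0.2]
grip_width: 0.0936
```

Call:
{"api": "drive_tool", "payload": {"increments": [[[0,0,0],[8,50,0],1],[[0,0,0],[8,50,0],1],[[0,0,0],[8,50,0],1],[[0,0,0],[8,50,0],1],[[0,0,0],[8,50,0],1],[[0,0,0],[8,50,0],1],[[0,0,0],[8,50,0],1],[[0,0,0],[8,50,0],1],[[0,0,0],[8,50,20],1],[[0,0,0],[8,40,40],1],[[0,0,0],[9,30,40],1],[[0,0,0],[0,0,20],1],[[0,0,0],[0,0,0],1],[[0,0,0],[0,0,0],1]]}}

```text
time_s: 3.48
ee_pos: [0.422, -0.164, 0.1033]
eef_rot: [3.141, -0.001, -0.084]
force: [-0.3, 0.3, 0.5]
grip_width: 0.0938
```

Call:
{"api": "drive_tool", "payload": {"increments": [[[0,0,0],[1,24.5,0],1],[[0,0,0],[0,0,20],1],[[0,0,0],[0,0,20],1],[[0,0,0],[0,0,20],1],[[0,0,0],[0,0,12],1],[[0,0,0],[0,0,10],1],[[0,0,0],[0,0,0],1]]}}

```text
time_s: 4.35
ee_pos: [0.4205, -0.1885, 0.0204]
eef_rot: [-3.142, 0.0, -0.084]
force: [-0.0, -0.0, 0.5]
grip_width: 0.0939
```

Run:
```python
from h import *
print(ctrl.get_obs()['ee_pos'])
snap('scene','pics/s1.png');snap('top','pics/t1.png')
crop('pics/s1.png','pics/s1c.png',180,120,110,110,5)
```

```text
[ 0.42053605 -0.18847782  0.02037268]
```

View pics/s1c.png

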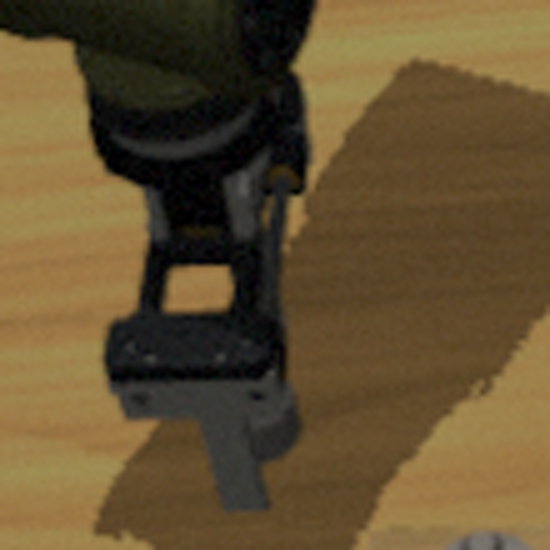

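Fingers straddle the sleeve, which is partly hidden by the front finger at crop (275,425). Closing now.

Call:
{"api": "drive_tool", "payload": {"increments": [[[0,0,0],[0,0,0],0],[[0,0,0],[0,0,0],0],[[0,0,0],[0,0,0],0],[[0,0,0],[0,0,0],0],[[0,0,0],[0,0,0],0],[[0,0,0],[0,0,0],0]], "squeeze": 25}}

```text
time_s: 5.2
ee_pos: [0.4206, -0.1886, 0.0205]
eef_rot: [3.142, -0.0, -0.085]
force: [0.4, -0.0, 0.4]
grip_width: 0.0392
```

Call:
{"api": "drive_tool", "payload": {"increments": [[[0,0,0],[0,0,-15],0],[[0,0,0],[0,0,-30],0],[[0,0,0],[0,0,-40],0],[[0,0,0],[0,0,-40],0],[[0,0,0],[10,-20,0],0],[[0,0,0],[20,-35,0],0],[[0,0,0],[25,-40,0],0],[[0,0,0],[25,-40,0],0],[[0,0,0],[22,-40,0],0],[[0,0,0],[20,-35,0],0],[[0,0,0],[10,-16,0],0],[[0,0,0],[0,0,0],0],[[0,0,0],[0,0,0],0]]}}

```text
time_s: 6.82
ee_pos: [0.5706, 0.0246, 0.1456]
eef_rot: [3.141, 0.0, -0.085]
force: [0.1, -0.4, -2.2]
grip_width: 0.0389
```

Run:
```python
from h import *
print(ctrl.get_obs()['ee_pos'],ctrl.get_obs()['force'])
snap('scene','pics/s2.png');snap('top','pics/t2.png')
p=ctrl.get_obs()['ee_pos'];print(proj('scene',p),proj('top',p))
crop('pics/s2.png','pics/s2c.png',270,130,130,120,5)
```

```text
[0.57063493 0.02456493 0.14560096] [ 0.13491006 -0.36603941 -2.15495166]
[328.23032684 205.44813006] [328.08930917 237.65670768]
```

View pics/s2c.png

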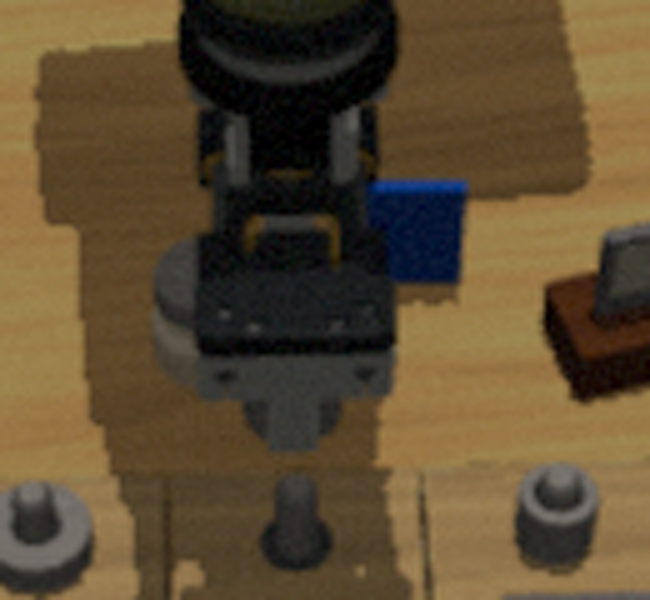

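View pics/t2.png

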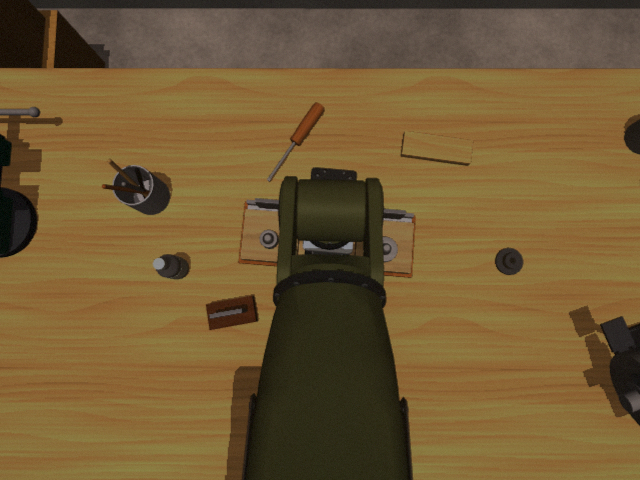

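The sleeve is held between the fingers, with edges at crop x 245..340, centred at scene u≈328 as expected. Aligning and descending.

Call:
{"api": "drive_tool", "payload": {"increments": [[[0,0,0],[0.4,-1.3,20],0],[[0,0,0],[0,0,18],0],[[0,0,0],[0,0,5],0],[[0,0,0],[0,0,5],0],[[0,0,0],[0,0,5],0],[[0,0,0],[0,0,5],0],[[0,0,0],[0,0,0],0]]}}

```text
time_s: 7.8
ee_pos: [0.5715, 0.0268, 0.0872]
eef_rot: [3.142, 0.0, -0.085]
force: [0.6, 0.1, -1.1]
grip_width: 0.0392
```

Call:
{"api": "drive_tool", "payload": {"increments": [[[0,0,0],[-0.3,0.7,5],0],[[0,0,0],[0,0,6],0],[[0,0,0],[0,0,6],0],[[0,0,0],[0,0,5],0],[[0,0,0],[0,0,3],0],[[0,0,0],[0,0,0],0]]}}

```text
time_s: 8.55
ee_pos: [0.5712, 0.0261, 0.0622]
eef_rot: [3.142, 0.0, -0.085]
force: [0.0, -0.1, -2.2]
grip_width: 0.039
```

Call:
{"api": "drive_tool", "payload": {"increments": [[[0,0,0],[0,0,1],0],[[0,0,0],[0,0,1],0],[[0,0,0],[0,0,0],0]]}}

```text
time_s: 8.93
ee_pos: [0.5713, 0.0261, 0.0605]
eef_rot: [-3.142, -0.0, -0.085]
force: [0.1, -0.6, -1.1]
grip_width: 0.0389
```

Call:
{"api": "drive_tool", "payload": {"increments": [[[0,0,0],[0,0,0.5],0],[[0,0,0],[0,0,0],0.7],[[0,0,0],[0,0,0],0.7],[[0,0,0],[0,0,0],0.7],[[0,0,0],[0,0,-20],0.7],[[0,0,0],[0,0,-40],0.7],[[0,0,0],[0,0,-40],0.7]]}}

```text
time_s: 9.8
ee_pos: [0.5711, 0.0261, 0.161]
eef_rot: [3.142, 0.0, -0.085]
force: [-0.1, 0.1, 0.7]
grip_width: 0.0659
```

Call:
{"api": "drive_tool", "payload": {"increments": [[[0,0,0],[-24,-29,0],0.7],[[0,0,0],[-40,-45,0],0.7],[[0,0,0],[-40,-48,0],0.7],[[0,0,0],[-40,-49,0],0.7],[[0,0,-7.5],[0,0,0],0.7],[[0,0,-7.5],[0,0,0],0.7],[[0,0,0],[0,0,0],0.7],[[0,0,0],[0,0,0],0.7]]}}

```text
time_s: 10.8
ee_pos: [0.4428, 0.2079, 0.1599]
eef_rot: [3.142, -0.0, 0.174]
force: [-0.7, 0.7, 0.4]
grip_width: 0.0657
```

Run:
```python
from h import *
print(ctrl.get_obs()['ee_pos'],ctrl.get_obs()['eef_rot'])
snap('scene','pics/s3.png');snap('top','pics/t3.png')
crop('pics/s3.png','pics/s3c.png',250,200,150,90,5)
crop('pics/s3.png','pics/s3d.png',360,110,80,100,5)
```

```text
[0.44276535 0.20790128 0.15993795] [ 3.14158597e+00 -1.10096185e-05  1.74083338e-01]
```

View pics/s3c.png

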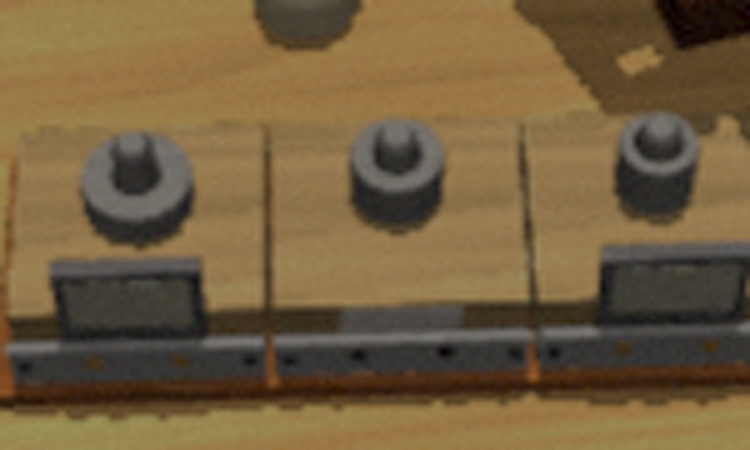

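View pics/s3d.png

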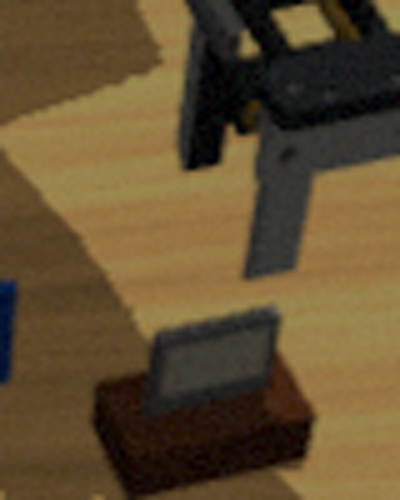

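View pics/t3.png

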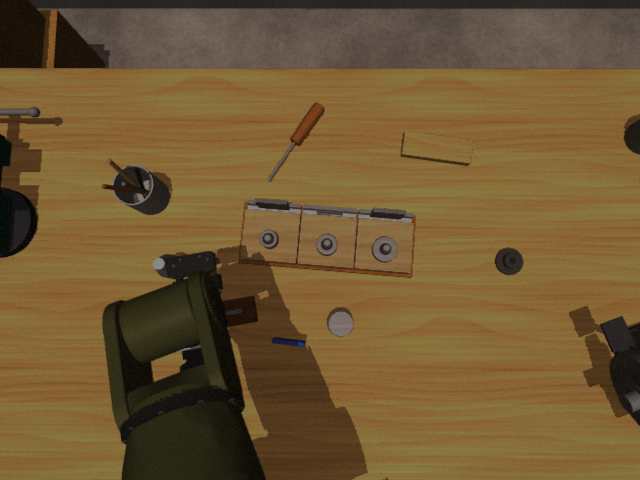

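The sleeve sits on the middle post at the same level as its neighbours, with its ring at crop (397,157). The holder is still in its block with the label forward. Descending on it.

Call:
{"api": "drive_tool", "payload": {"increments": [[[0,0,0],[-0.4,-0.7,20],0.7],[[0,0,0],[0,0,30],0.7],[[0,0,0],[0,0,25],0.7],[[0,0,0],[0,0,15],0.7],[[0,0,0],[0,0,11],0.7],[[0,0,0],[0,0,0],0.7],[[0,0,0],[0,0,0],0.7]]}}

```text
time_s: 11.78
ee_pos: [0.4425, 0.2088, 0.0596]
eef_rot: [-3.141, -0.001, 0.177]
force: [-0.3, 0.4, -0.9]
grip_width: 0.0658
```

Run:
```python
from h import *
print(ctrl.get_obs()['ee_pos'],ctrl.get_obs()['eef_rot'],ctrl.get_obs()['force'])
print(proj('scene',[.571,.0258,.066]), 'seen',250+397.5/5-.5,200+157.5/5-.5)
```

```text
[0.44254356 0.20878103 0.0595974 ] [-3.14140374e+00 -1.02614034e-03  1.77104814e-01] [-0.28446905  0.37359024 -0.87444767]
[329.11450271 230.354264  ] seen 329.0 231.0
```

Call:
{"api": "drive_tool", "payload": {"increments": [[[0,0,0],[0,0,0],0],[[0,0,0],[0,0,0],0],[[0,0,0],[0,0,0],0],[[0,0,0],[0,0,0],0],[[0,0,0],[0,0,0],0],[[0,0,0],[0,0,0],0],[[0,0,0],[0,0,0],0]], "squeeze": 50}}

```text
time_s: 12.65
ee_pos: [0.4426, 0.2088, 0.0591]
eef_rot: [-3.141, -0.001, 0.177]
force: [4.0, 0.6, -1.4]
grip_width: 0.0079
```

Call:
{"api": "drive_tool", "payload": {"increments": [[[0,0,0],[0,0,-10],0],[[0,0,0],[0,0,-15],0],[[0,0,0],[0,0,-30],0],[[0,0,0],[0,0,-35],0],[[0,0,7.5],[0,0,0],0],[[0,0,7.5],[0,0,0],0],[[0,0,0],[0,0,0],0],[[0,0,0],[0,0,0],0]]}}

```text
time_s: 13.65
ee_pos: [0.442, 0.2086, 0.149]
eef_rot: [3.141, 0.0, -0.082]
force: [0.4, -0.1, -0.9]
grip_width: 0.0077
```

Call:
{"api": "drive_tool", "payload": {"increments": [[[0,0,0],[20,15,-10],0],[[0,0,0],[35,28,0],0],[[0,0,0],[35,30,0],0],[[0,0,0],[35,30,0],0],[[0,0,0],[35,30,0],0],[[0,0,0],[30,25,0],0],[[0,0,0],[19,13,0],0],[[0,0,0],[0,0,0],0],[[0,0,0],[0,0,0],0],[[0,0,0],[0,0,0],0]]}}

```text
time_s: 14.9
ee_pos: [0.6355, 0.0213, 0.1592]
eef_rot: [-3.142, 0.0, -0.083]
force: [-0.8, -0.1, -0.8]
grip_width: 0.0079
```

Run:
```python
from h import *
o=ctrl.get_obs();p=o['ee_pos'];print(p,o['eef_rot'])
snap('scene','pics/s4.png')
crop('pics/s4.png','pics/s4c.png',275,140,110,140,5)
y=o['eef_rot'][2];R=np.array([[np.cos(y),-np.sin(y),0],[np.sin(y),np.cos(y),0],[0,0,1]])
f=p-[0,0,.0453]
for n,q in dict(foot=[2,0,0],fL=[2,30,0],fR=[2,-30,0],tL=[4,30,66],tR=[4,-30,66],shL=[4,30,24],shR=[4,-30,24]).items():
    u=proj('scene',f+R@np.array(q)/1000.);print(n,(u-[275,140]+.5)*5-.5)
```

```text
[0.63553153 0.02134641 0.15917255] [-3.14153808e+00  1.44285920e-05 -8.32118809e-02]
foot [279.799355   512.83698574]
fL [356.93272635 510.63386935]
fR [202.6811773  515.03966816]
tL [361.22739263 407.46498174]
tR [197.7789083  412.15497538]
shL [358.61377267 477.13945256]
shR [201.012206   481.64766731]
```

View pics/s4c.png

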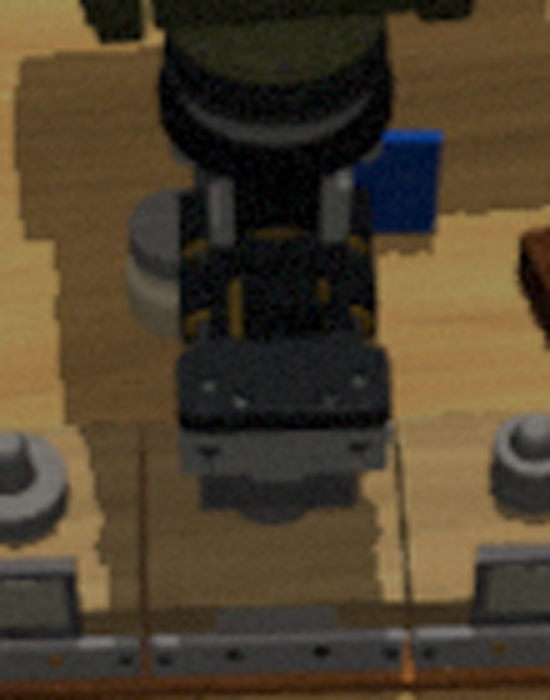

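Run:
```python
from h import *
crop('pics/s4.png','pics/s4d.png',305,222,50,32,15)
```

```text
(no output)
```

View pics/s4d.png

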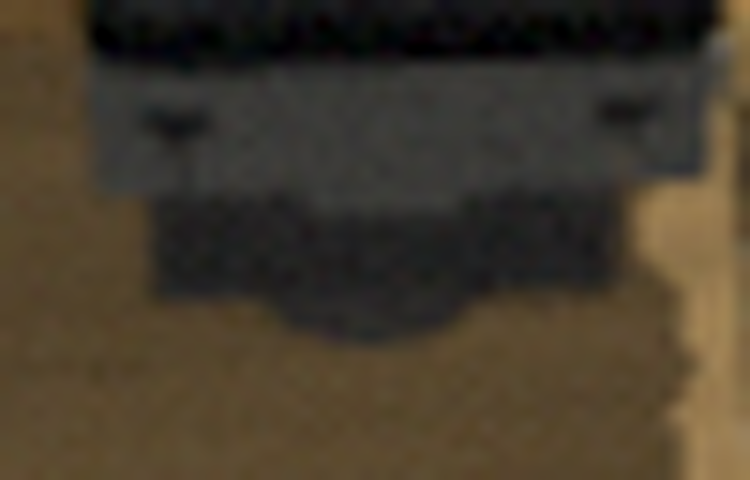

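Holder edges show at crop x 155..618 and row ~290, laterally as expected and about 1 px high. I'll go to just above the rim and check it against the rail.

Call:
{"api": "drive_tool", "payload": {"increments": [[[0,0,0],[2,1,15],0],[[0,0,0],[0,0,20],0],[[0,0,0],[0,0,20],0],[[0,0,0],[0,0,12],0],[[0,0,0],[0,0,0],0],[[0,0,0],[0,0,0],0],[[0,0,0],[0,0,0],0]]}}

```text
time_s: 15.82
ee_pos: [0.6382, 0.0194, 0.0927]
eef_rot: [-3.141, -0.001, -0.085]
force: [-0.1, 0.0, -0.6]
grip_width: 0.0077
```

Run:
```python
from h import *
o=ctrl.get_obs();p=o['ee_pos'];print(p,o['eef_rot'],o['force'])
snap('scene','pics/s5.png')
crop('pics/s5.png','pics/s5c.png',290,225,80,60,10)
y=o['eef_rot'][2];R=np.array([[np.cos(y),-np.sin(y),0],[np.sin(y),np.cos(y),0],[0,0,1]])
f=p-[0,0,.0453]
for n,q in dict(fL=[2,30,0],fR=[2,-30,0],shL=[4,30,24],shR=[4,-30,24]).items():
    u=proj('scene',f+R@np.array(q)/1000.);print(n,(u-[290,225]+.5)*10-.5)
s=np.array([.6368,.0203,.02])
for n,q in dict(rimL=[8,53,21],rimR=[8,-53,21]).items():
    u=proj('scene',s+R@np.array(q)/1000.);print(n,(u-[290,225]+.5)*10-.5)
```

```text
[0.63822295 0.0194285  0.09270212] [-3.14149883e+00 -1.20043896e-03 -8.45814295e-02] [-0.07742142  0.03920315 -0.62169752]
fL [549.61908405 377.28943311]
fR [256.81060735 385.28250248]
shL [552.4892462  318.01251043]
shR [253.65204665 326.18438918]
rimL [665.73551536 409.8791137 ]
rimR [149.67184344 423.95174017]
```

View pics/s5c.png

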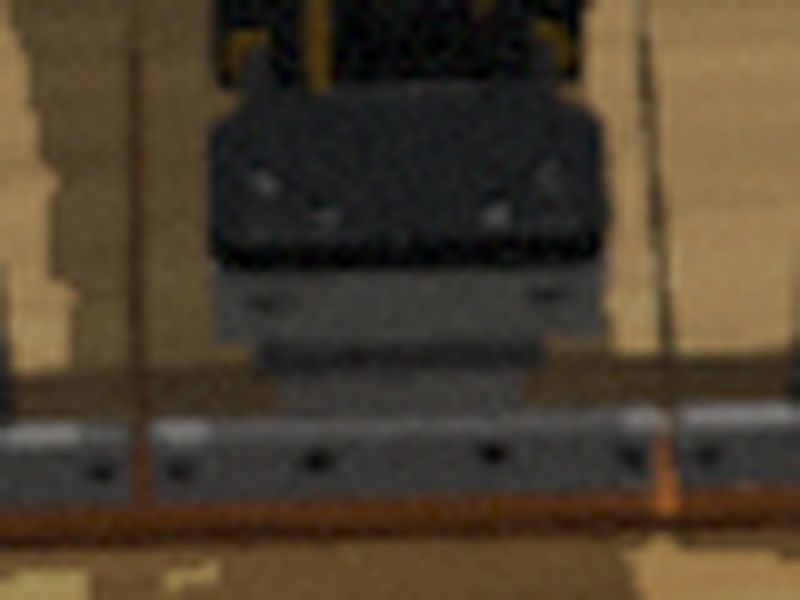

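The rim spans (150,418) to (660,410), matching my model. The tongue's lower edge is at rows 360–368, centred at u 403 against the bay's 405, so it is about 1.3 px behind the kinematic prediction. I'll shift +1.2 mm forward, which both estimates put inside the entry window, and go down gradually.

Call:
{"api": "drive_tool", "payload": {"increments": [[[0,0,0],[1.2,0,3],0],[[0,0,0],[0,0,4],0],[[0,0,0],[0,0,4],0],[[0,0,0],[0,0,0],0]], "squeeze": 55}}

```text
time_s: 16.38
ee_pos: [0.6389, 0.0193, 0.0804]
eef_rot: [3.142, 0.001, -0.085]
force: [-0.6, -0.4, -0.8]
grip_width: 0.0079
```

Call:
{"api": "drive_tool", "payload": {"increments": [[[0,0,0],[0,0,3],0],[[0,0,0],[0,0,3],0],[[0,0,0],[0,0,0],0]]}}

```text
time_s: 16.75
ee_pos: [0.6394, 0.0193, 0.075]
eef_rot: [-3.142, -0.001, -0.085]
force: [3.2, -0.5, -0.3]
grip_width: 0.0076
```

Call:
{"api": "drive_tool", "payload": {"increments": [[[0,0,0],[0,0,2],0],[[0,0,0],[0,0,2],0],[[0,0,0],[0,0,2],0],[[0,0,0],[0,0,0],0]]}}

```text
time_s: 17.25
ee_pos: [0.639, 0.0193, 0.0687]
eef_rot: [3.142, 0.0, -0.085]
force: [3.2, 0.1, -1.3]
grip_width: 0.0076
```

Call:
{"api": "drive_tool", "payload": {"increments": [[[0,0,0],[0,0,2],0],[[0,0,0],[0,0,1],0],[[0,0,0],[0,0,0],0]]}}

```text
time_s: 17.62
ee_pos: [0.639, 0.0193, 0.0658]
eef_rot: [3.142, 0.0, -0.085]
force: [4.3, -0.8, -0.1]
grip_width: 0.0077
```

Run:
```python
from h import *
o=ctrl.get_obs();print(o['ee_pos'],o['force'])
snap('scene','pics/s6.png')
crop('pics/s6.png','pics/s6c.png',290,225,80,60,10)
```

```text
[0.6390381  0.01932525 0.06581781] [ 4.29855003 -0.81890853 -0.12153276]
```

View pics/s6c.png

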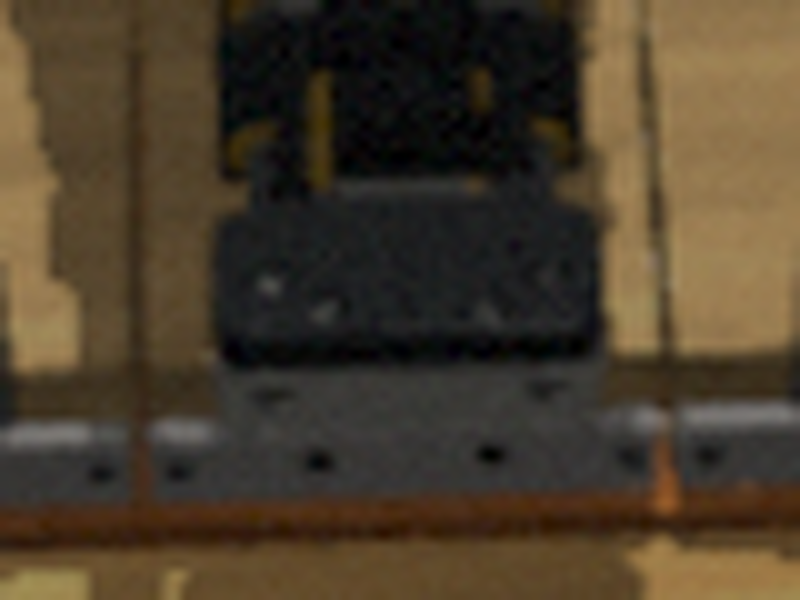

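Call:
{"api": "drive_tool", "payload": {"increments": [[[0,0,0],[0,0,1],0],[[0,0,0],[0,0,1],0],[[0,0,0],[0,0,0],0]]}}

```text
time_s: 18.05
ee_pos: [0.6393, 0.0193, 0.0648]
eef_rot: [3.142, -0.001, -0.085]
force: [1.0, -1.2, 8.4]
grip_width: 0.0079
```

Call:
{"api": "drive_tool", "payload": {"increments": [[[0,0,0],[0,0,1],0],[[0,0,0],[0,0,0],0],[[0,0,0],[0,0,0],0]]}}

```text
time_s: 18.42
ee_pos: [0.6393, 0.0193, 0.0647]
eef_rot: [3.142, -0.001, -0.084]
force: [-3.1, -0.3, 16.9]
grip_width: 0.008
```

Call:
{"api": "drive_tool", "payload": {"increments": [[[0,0,0],[0,0,0],0],[[0,0,0],[0,0,0],0],[[0,0,0],[0,0,0],0],[[0,0,0],[0,0,0],0]]}}

```text
time_s: 18.92
ee_pos: [0.6394, 0.0193, 0.0648]
eef_rot: [-3.142, -0.001, -0.085]
force: [-4.0, -0.2, 16.8]
grip_width: 0.0079
```

Run:
```python
from h import *
o=ctrl.get_obs();print(o['ee_pos'],o['force'],o['moment'],o['grip_width'])
snap('scene','pics/s7.png');snap('top','pics/t7.png')
crop('pics/s7.png','pics/s7c.png',250,150,150,140,5)
crop('pics/t7.png','pics/t7c.png',232,180,192,110,4)
```

```text
[0.63935928 0.01933782 0.06475146] [-3.98947793 -0.15187204 16.80314152] [-0.12994966  0.89367402  0.03137767] 0.007855567167494566
```

View pics/s7c.png

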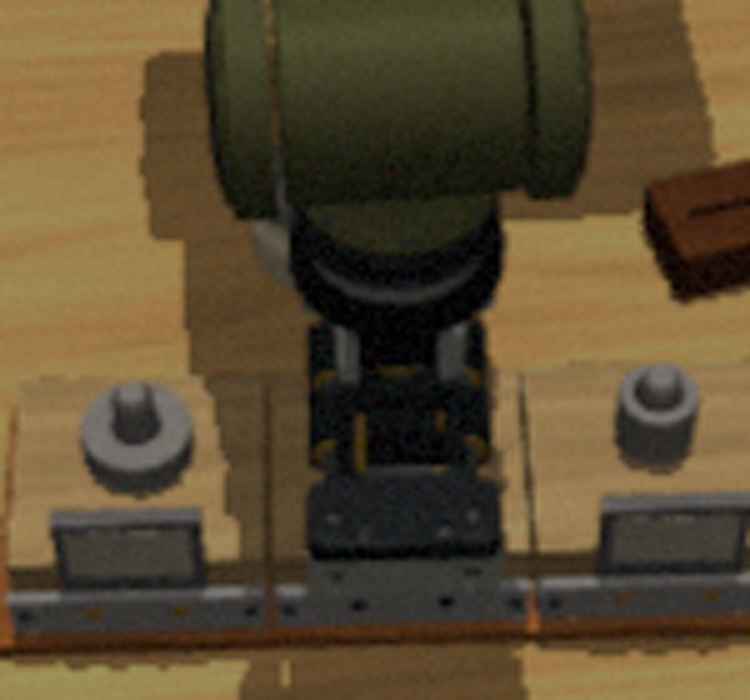

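View pics/t7c.png

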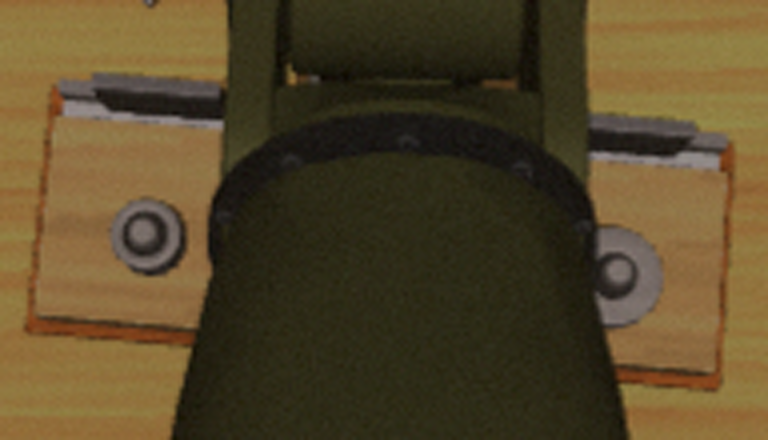

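The holder is down behind the lip, centred in the bay, and the push is steady at 16.8 N with the height unchanged. The stock sleeves haven't moved. Handing in.

```bash
python3 -c "
from station import ctrl
print(ctrl.hand_in())"
```

```text
the job is handed in; nothing more can be done
None
```

The sleeve is on the middle post and released, and the label holder is pressed home in that bay's rail with the gripper still holding it. I handed the job in at about 19 s; the hand-in gives no verdict.

- **Sleeve:** After I let go, its top ring was within 1 px of where it should appear when seated flat. After the holder went in, the gripper hid it, so I could not look again.
- **Holder:** It stopped hard with the TCP at 0.0648 m, which puts the foot on the rail floor to within about 1 mm. The label faces out and it sits about 1 mm from the bay's middle. The push held steady at about 17 N, with a 7.9 mm grip width at the 55 N grip setting.
- **Bystanders:** The stocked bays showed no movement in the last pictures. I did not recheck every other bystander at the end.
- **Disagreement:** Before insertion the tongue appeared about 1.3 px (2–3 mm) further back or higher than the arm's own position implied. I shifted 1.2 mm forward, and it went in with little resistance.
- **Not measured:** The force on the rail floor and the holder's tilt were not read directly. The wrist force, the stop height and the tool pointing straight down stand in for them. A side force of about 4 N remains, from the tongue against the lip.

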